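Shut a seized stop valve under the sink

ROBOT

A 6-joint arm with a two-finger parallel gripper is mounted at the origin on the work surface. World frame = base frame: x ahead of the robot, y to its left, z up, the work surface at z = 0. Lengths are in mm, angles in rad, forces in N, time in s.
With the tool pointing down it reaches from about 275 to 750 mm from the base axis. Payload 10.2 kg.
Tool frame: the origin (TCP) lies at the very end of the fingers, on their centre line; the grasp point (between the pads) lies 19 mm behind it; z points along the fingers, y is the line along which they close (so a half turn about z gives the same grasp; the last joint's range is limited). The gripper opens to 85 mm and grips with 20 to 120 N. Pads are 22 mm wide; open, the fingers measure 114 mm over their backs; the gripper's body (76 mm by 85 mm) begins 54 mm behind the grasp point. The pads swing forward as they close: fully open they stand 13 mm farther back than shut.
Start: joints at [1.113, 0.313, 1.498, -0, 1.331, -0.223], TCP at [122.153, 510.597, 231.294] pointing down, gripper open.
Joint ranges: [-2.94, 2.94], [-0.97, 2.17], [0.19, 2.56], [-1.23, 4.37], [0.02, 3.11], [-2.88, 2.88]. Speed limits (rad/s): [2.39, 2.39, 3.01, 3.14, 3.14, 3.14].

INTERFACE

Orientations are given as a unit quaternion [w, x, y, z].
In Python, from rig import ctrl, vision gives the robot as it stands. The module is installed in compiled form; this text tells all that it offers.
- The arm moves only by the tool play_rows, never from a script. Its arguments are lists of equal length, an entry for each row: "translation": the shift along the tool's x, y, z in m, a list of three; "rotation": the turn, a rotation vector about the tool's x, y, z in rad, a list of three; "gripper": the gripper's target within -1 to 1 (shut at 1, half-way at 0, fully open at -1). A call has 1 to 10 rows; each row is the pose to reach, as a shift and turn from the pose commanded when the call began, along the tool's axes at that moment; what a row does not reach only later rows make up. A row lasts 1/8 s, in which the tool goes at most 62.5 mm and 10.7 degrees, less where a joint would pass 70% of its speed; a pose out of reach is approached as far as the arm can. A call with a gripper value outside its range is refused whole. The fingers move at their own pace and stop on an object; "force" is the grip in N (left out, the last holds). Time passes only in rows, so rows that repeat a pose let the fingers close. It gives the time, the measured TCP pose, the force, the opening and the grip force at its end, in the units of the state.
- ctrl.sense(): the state, without advancing time (a new reading comes with each control period).
- vision.capture(name): name is "side" or "top" or "wrist"; returns a dict with "pixels" (420x560x3 uint8, red, green, blue), "vfov" (degrees; the focal length in pixels is half the picture's height over the tangent of half this angle, whatever the lens; pixels are square), "cx", "cy" (the principal point, pixels), "rvec" (rotation vector, rad) and "tvec" (3), from world to camera coordinates, as OpenCV has them; the wrist camera has in their place "mount" (4x4, takes a point from camera to tool coordinates, whose origin is the TCP and whose axes are the flange's). Camera axes: x right, y down, z forward; pixel columns grow to the right and rows downward; lengths in mm; the calibration is good to about 2 mm. A picture is of the moment at which its call begins: read the wrist's pose just before it. There is no depth.
- ctrl.finish_job(): hands the job in; it is judged then, once.
The state is a dict: "time_s": time; "joints": joint angles; "dq": joint speeds; "tau": joint torques, N m; "eef_pos": TCP position; "ee_rot": TCP orientation; "force": force on the tool from outside, world axes, zero at the start; "wrist_torque": the same for the moment, N m; "grip_width": opening from 0.0 (shut) to 1.0 (fully open); "grip_force": force on a finger pad.
Only numpy, scipy, OpenCV 4.12 (cv2) and the standard library are available. Lean on these libraries where they do the work, as an engineer would, in place of code of your own. Each camera call takes 0.05 s, during which the arm holds its last target. There are 200 camera calls.

TASK

The chrome stop valve under the sink has seized open. Take hold of its wing knob, break it loose with a short firm clockwise twist (seen from above), then keep turning it clockwise, gently, until you feel it come up snug against its washer. Leave it snug and let go, without crushing the washer by overtightening and without disturbing anything else on the board.

Things in the scene. Friction and masses are not known exactly. Their poses are not given: they have to be found in the camera images.
- knob_grip (a point): Grip point of the valve's chrome wing knob: an upright bar 54 mm long (x axis), 14 mm thick (y axis: the faces to pinch), 28 mm high; this point is 2 mm above its mid height, 96 mm above the board (bar from 80 to 108 mm). Under it a hub 30 mm wide (74 to 82 mm), then the valve body. z is the fixed turning axis, up; x and y turn with the knob. Free air around the bar.
- knob (a joint): Turn of the knob, rad: 0 = seized (start), grows clockwise seen from above. Breaking the limescale takes 0.5 to 0.65 N m in the first 0.15 rad, then less; past 0.5 rad it turns freely for good against 0.14 N m of gland friction. Somewhere between 1.0 and 2.1 rad (unknown, washer wear) it meets the washer and the torque climbs by 4 N m per rad. One grasp may not suffice.
- spindle: Spindle fixed under the knob, turning with it; origin on the knob's axis, hidden. It presses the washer 20 mm from the axis. When the knob is let go, gland friction holds it: it springs back only until the washer torque is about 0.14 N m.
- washer: Rubber washer hidden in the valve, origin on the knob's axis; its pose does not tell where the knob meets it. Snug: pressed by the spindle with 5 to 24 N, i.e. 0.1 to 0.48 N m more at the knob than when it turns freely (aim for 0.2 to 0.25 more, about 0.05 rad past first touch). Above 24 N it is crushed.
- valve: The chrome stop valve, fixed to the board; origin on the board under the knob's axis. A rose 72 mm wide at its foot, body 40 mm wide up to 66 mm, gland nut to 72 mm; along its own x axis an outlet with a nut and a copper pipe reaches 108 mm out, at most 64 mm high.
- turntable: Grey plastic turntable, 310 mm across, fixed; origin under its centre; its surface is 22 mm above the board. Bystanders stand on it, up to 215 mm high above the board.
- spray_bottle: Bystander: empty green spray bottle, 60 mm wide, 191 mm high, origin under its centre.
- tin: Bystander: closed steel tin, 80 mm wide, 69 mm high, origin under its centre.
- jar: Bystander: clear glass jar, 68 mm wide, 100 mm high, origin under its centre.
- brush: Bystander: yellow scrub brush, 110 by 45 by 40 mm, bristles down, origin under its centre.
- drain_plug: Bystander: drain plug lying on the board near the valve, 52 mm wide, 26 mm high, origin under its centre.
- coupling_nut: Bystander: brass ring nut lying on the board near the valve, 38 mm wide, 16 mm high, origin under its centre.
- powder_can: Bystander: scouring powder can on the board, 68 mm wide, 130 mm high, origin under its centre.

How it is judged:
By the outcome, as a careful person would: the job done as asked, in the order asked, and still so for the second after the job is handed in, with the robot touching nothing.
It also fails if it takes over 69 s, if anything falls off the work surface, if the arm or the gripper's body presses on something with over 40 N, if the wrist force passes 120 N, or if a joint passes its speed limit or range.

## Working session

There is one attempt and no reset: what is moved stays moved. The work goes in short steps, Python scripts to look and compute and a tool call to move; the robot and the scene stay as the last step left them, time stands still between calls to the robot, and variables do not carry over. Pictures are saved under pics/ and viewed, at most 10 in all, crops included, and the job is handed in when it is done.

Besides the shell and the picture viewer there is one more tool, called as a command line: name --argument value ..., lists and objects as JSON in quotes. play_rows: Moves the arm, as the interface text tells. Its arguments: {"type":"object","properties":{"translation":{"type":"array"},"rotation":{"type":"array"},"gripper":{"type":"array"},"force":{"type":"number"}},"required":["translation","rotation","gripper"]}

```bash
mkdir -p pics; cat > h.py <<'E'
import numpy as np,cv2
from rig import ctrl,vision
def snap(n,f):
    c=vision.capture(n); cv2.imwrite(f,cv2.cvtColor(c['pixels'],cv2.COLOR_RGB2BGR)); return c
def ray(c,u,v,z):
    f=210/np.tan(np.radians(c['vfov'])/2)
    R=cv2.Rodrigues(np.array(c['rvec'],float))[0]; t=np.array(c['tvec'],float).ravel()
    o=-R.T@t; d=R.T@np.array([(u-c['cx'])/f,(v-c['cy'])/f,1])
    return o+d*(z-o[2])/d[2]
def proj(c,p):
    f=210/np.tan(np.radians(c['vfov'])/2)
    q=cv2.Rodrigues(np.array(c['rvec'],float))[0]@np.array(p,float)+np.array(c['tvec'],float).ravel()
    return f*q[:2]/q[2]+[c['cx'],c['cy']]
E
python3 - <<'E'
from h import *
import pickle
s=ctrl.sense();print(s)
a=snap('top','pics/top.png');b=snap('side','pics/side.png');pickle.dump((a,b),open('c.pkl','wb'))
for c in(a,b):print({k:v for k,v in c.items() if k!='pixels'})
E
```

```text
{'time_s': 0.0, 'joints': array([ 1.11258408e+00,  3.13451487e-01,  1.49846437e+00, -5.11334786e-05,
        1.33099328e+00, -2.23377055e-01]), 'dq': array([-7.05231052e-05, -7.67647296e-04, -1.17523304e-03, -1.34880781e-03,
       -2.36952133e-04,  2.77629042e-04]), 'tau': array([ 1.05928015e-03, -4.12264431e+01, -2.59746766e+01, -4.32758247e-05,
        4.14809081e-03, -9.70324834e-06]), 'eef_pos': array([122.04943374, 510.34027578, 230.72404573]), 'ee_rot': array([-1.96603746e-04,  1.17141904e-01,  9.93114968e-01, -6.28681488e-04]), 'force': array([-0.2322018 ,  0.01053483,  0.46698621]), 'wrist_torque': array([-0.0171167 , -0.02883238, -0.02364669]), 'grip_force': 0.0, 'grip_width': 0.9996802918604073}
{'vfov': 44.73235286230057, 'cx': 286.26482281812173, 'cy': 209.89627063958702, 'rvec': array([ 2.13985247, -2.12330004,  0.1943748 ]), 'tvec': array([  35.18927606,  593.22327871, 1453.53873866])}
{'vfov': 45.21253180514443, 'cx': 290.09924808240334, 'cy': 209.03872716230052, 'rvec': array([ 0.38190069, -2.66856549,  1.33128197]), 'tvec': array([ 584.59361471,  138.73603909, 1068.70698339])}
```

View pics/top.png

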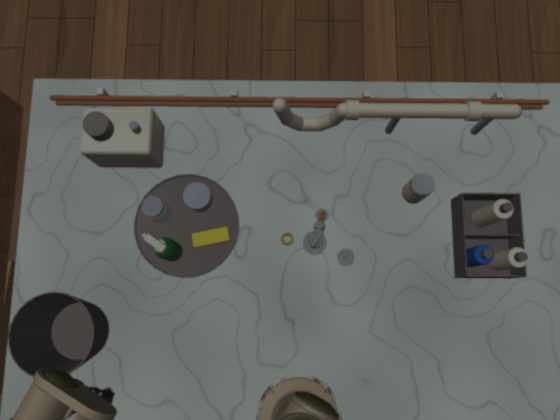

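View pics/side.png

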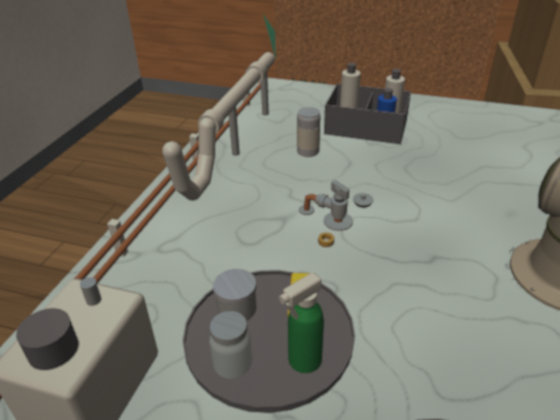

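The top view shows the valve at about (315,241), with the outlet going up to (321,213), the nut at (287,239) and the plug at (346,257). In the side view the valve is at about (340,205).

```bash
python3 - <<'E'
from h import *
import pickle
a,b=pickle.load(open('c.pkl','rb'))
A=cv2.resize(a['pixels'][205:275,270:365],None,fx=8,fy=8,interpolation=cv2.INTER_CUBIC)[:, :, ::-1]
B=cv2.resize(b['pixels'][170:245,295:385],None,fx=8,fy=8,interpolation=cv2.INTER_CUBIC)[:, :, ::-1]
cv2.imwrite('pics/tc.png',A);cv2.imwrite('pics/sc.png',B)
print(proj(a,[0,0,0]),proj(a,[122,510,231]))
for n,u,v,z in [('rose',315,243,0),('knob',315,240,108),('nut',287,239,8),('plug',346,257,13),('can',420,186,130)]:print(n,ray(a,u,v,z))
print(ray(b,339,220,0),ray(b,340,186,108))
E
```

```text
[298.62015687 418.1833568 ] [ 92.59785605 385.49318595]
rose [501.40820549 -48.00018477   0.        ]
knob [497.71744635 -41.34069216 108.        ]
nut [511.92513392  36.72617291   8.        ]
plug [ 458.75074277 -139.56082311   13.        ]
can [ 650.78067529 -337.03948694  130.        ]
[501.11366252 -51.1298383    0.        ] [501.65618816 -38.42495736 108.        ]
```

View pics/tc.png

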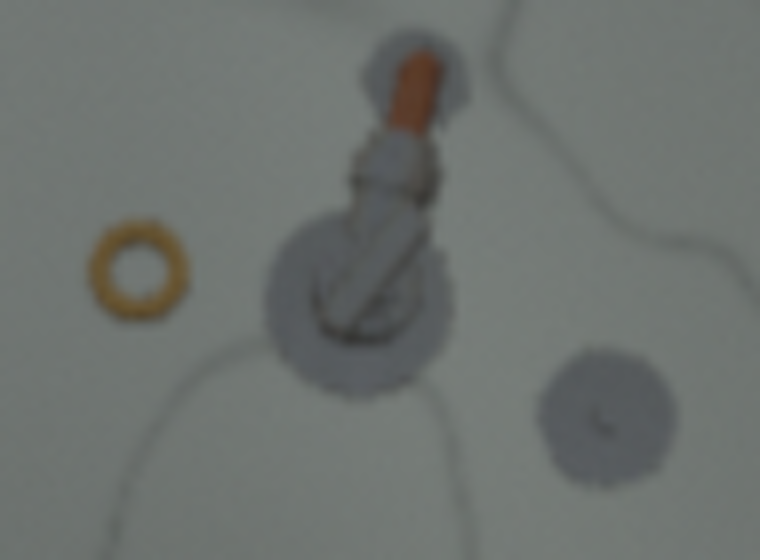

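View pics/sc.png

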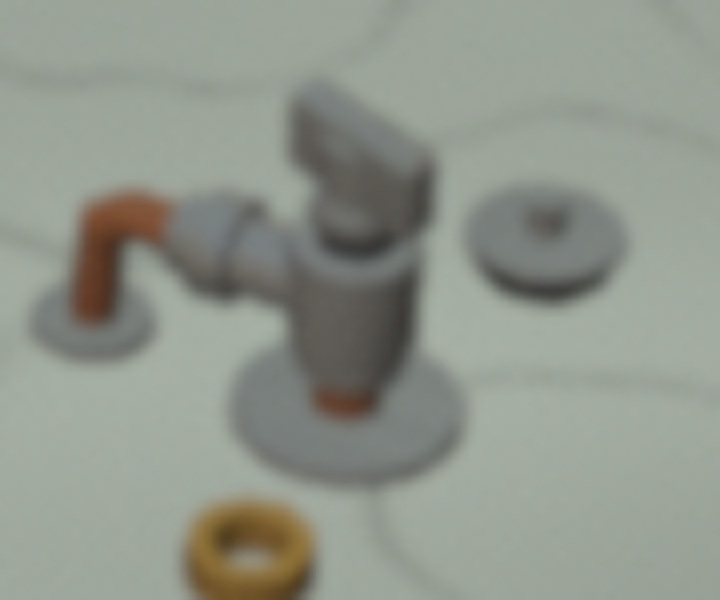

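The top crop shows the rose centred at (360,303), i.e. full-image (315,243). The bar's top face runs from (340,322) to (410,228). In the side crop the bar's top face runs from (312,88) to (425,155).

```bash
python3 - <<'E'
from h import *
import pickle
a,b=pickle.load(open('c.pkl','rb'))
T=lambda x,y:(270+(x+.5)/8-.5,205+(y+.5)/8-.5)
S=lambda x,y:(295+(x+.5)/8-.5,170+(y+.5)/8-.5)
p,q=ray(a,*T(340,322),108),ray(a,*T(412,222),108);d=q-p
print('top',p,q,(p+q)/2,np.hypot(*d[:2]),np.degrees(np.arctan2(d[1],d[0])))
p,q=ray(b,*S(425,158),108),ray(b,*S(312,85),108);d=q-p
print('side',p,q,(p+q)/2,np.hypot(*d[:2]),np.degrees(np.arctan2(d[1],d[0])))
print(ray(a,*T(360,303),2),ray(b,*S(348,408),2),ray(a,*T(415,78),0))
s=ctrl.sense()
from scipy.spatial.transform import Rotation as R
print(R.from_quat(np.roll(s['ee_rot'],-1)).as_matrix().round(3))
w=vision.capture('wrist');print(w['mount'],w['vfov'])
E
```

```text
top [484.07435651 -33.0574808  108.        ] [519.63848579 -58.49485907 108.        ] [501.85642115 -45.77616993 108.        ] 43.724907146099774 -35.57438891688406
side [482.22499496 -30.16740145 108.        ] [520.95519804 -57.76113331 108.        ] [501.5900965  -43.96426738 108.        ] 47.55462825311397 -35.46836317356526
[502.87713372 -46.56031776   2.        ] [502.39237525 -45.82886488   2.        ] [589.47139754 -67.88458949   0.        ]
[[-0.973  0.233 -0.001]
 [ 0.233  0.973 -0.001]
 [ 0.    -0.001 -1.   ]]
[[ 1.02053182e-05 -9.45873808e-01 -3.24534651e-01  8.41003466e+01]
 [ 9.99999488e-01 -3.18587173e-04  9.59985553e-04 -1.27493576e-01]
 [-1.01141777e-03 -3.24534494e-01  9.45873321e-01 -1.41812822e+02]
 [ 0.00000000e+00  0.00000000e+00  0.00000000e+00  1.00000000e+00]] 68.87994344803269
```

play_rows --translation '[[0,0,-0.03],[-0.03,-0.027,-0.05],[-0.07,-0.063,-0.05],[-0.11,-0.1,-0.05],[-0.15,-0.136,-0.05],[-0.19,-0.172,-0.05],[-0.23,-0.208,-0.05],[-0.27,-0.245,-0.05],[-0.31,-0.281,-0.05],[-0.35,-0.317,-0.05]]' --rotation '[[0,0,0],[0,0,0],[0,0,0],[0,0,0],[0,0,0],[0,0,0],[0,0,0],[0,0,0],[0,0,0],[0,0,0]]' --gripper '[-1,-1,-1,-1,-1,-1,-1,-1,-1,-1]'

```text
time_s: 1.4
eef_pos: [389.4, 119.2, 281.3]
ee_rot: [0.0, 0.117, 0.993, 0.0]
force: [1.4, 0.6, -0.6]
grip_width: 1.001
grip_force: 0.0
```

play_rows --translation '[[-0.037,-0.034,0],[-0.075,-0.068,0],[-0.112,-0.1,0.02],[-0.149,-0.135,0.05],[-0.149,-0.135,0.07],[-0.149,-0.135,0.07],[-0.149,-0.135,0.07]]' --rotation '[[0,0,0.07],[0,0,0.14],[0,0,0.21],[0,0,0.28],[0,0,0.35],[0,0,0.384],[0,0,0.384]]' --gripper '[-1,-1,-1,-1,-1,-1,-1]'

```text
time_s: 2.28
eef_pos: [502.5, -44.8, 212.3]
ee_rot: [0.001, 0.304, 0.953, 0.0]
force: [-0.2, 0.8, 0.9]
grip_width: 1.002
grip_force: 0.0
```

```bash
cat > w.py <<'E'
from h import *
from scipy.spatial.transform import Rotation as R
import sys
def state():
    s=ctrl.sense();M=R.from_quat(np.roll(s['ee_rot'],-1)).as_matrix();return s,M
def wray(w,s,M,u,v,z):
    f=210/np.tan(np.radians(w['vfov'])/2)
    o=w['mount'][:3,3];d=w['mount'][:3,:3]@np.array([(u-w['cx'])/f,(v-w['cy'])/f,1])
    o=M@o+s['eef_pos'];d=M@d
    return o+d*(z-o[2])/d[2]
E
python3 - <<'E'
from w import *
import pickle
s,M=state();w=snap('wrist','pics/w1.png');pickle.dump((s,M,w),open('w1.pkl','wb'))
print(s['time_s'],s['eef_pos'],M.round(3),s['joints'],s['force'],s['wrist_torque'])
E
```

```text
2.275 [502.50540452 -44.7727903  212.30413945] [[-0.815  0.579  0.001]
 [ 0.579  0.815 -0.   ]
 [-0.001  0.    -1.   ]] [-3.21496542e-01  2.82897728e-01  1.58904678e+00  2.57289377e-05
  1.26828070e+00 -1.27475813e+00] [-0.17411024  0.8313878   0.86258654] [-0.02239326 -0.02126549  0.02141739]
```

View pics/w1.png

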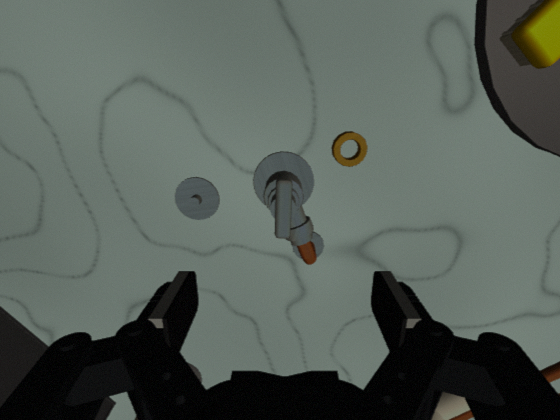

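The wrist view shows the bar at columns 276–292 and rows 178–238, almost vertical in the image (so aligned with tool x).

```bash
python3 - <<'E'
from w import *
import pickle
s,M,w=pickle.load(open('w1.pkl','rb'))
cv2.imwrite('pics/wc.png',cv2.resize(w['pixels'][145:270,240:340],None,fx=6,fy=6,interpolation=cv2.INTER_CUBIC)[:,:,::-1][:600])
for u,v in [(276,181),(290,181),(276,237),(291,237),(284,209)]:
    p=wray(w,s,M,u,v,108);print(p.round(1),(M.T@(p-s['eef_pos'])).round(1))
p=wray(w,s,M,283.5,182,2);print('rose',p)
E
```

```text
[478.  -35.6 108. ] [ 25.4  -6.8 104.3]
[484.7 -26.3 108. ] [ 25.4   4.7 104.3]
[518.7 -65.1 108. ] [-24.8  -7.2 104.3]
[526.3 -54.4 108. ] [-24.8   5.9 104.3]
[501.6 -44.4 108. ] [  1.1  -0.2 104.3]
rose [503.22319632 -46.11262015   2.        ]
```

View pics/wc.png

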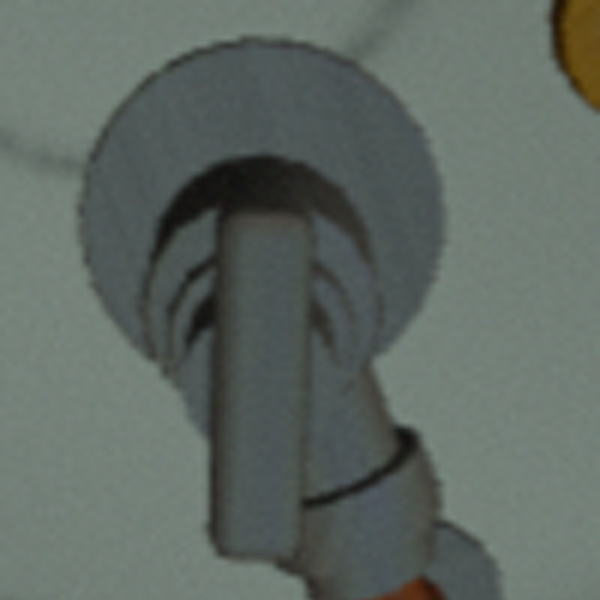

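The crop confirms the bar's centre line is within 1 mm of the tool axis and turned about +0.03 rad. I'll go down to TCP z ≈ 85, which keeps the fingertips clear of the hub.

play_rows --translation '[[0,-0.0006,0.03],[0,-0.0006,0.06],[0,-0.0006,0.09],[0,-0.0006,0.115],[0,-0.0006,0.127],[0,-0.0006,0.127],[0,-0.0006,0.127]]' --rotation '[[0,0,0.03],[0,0,0.03],[0,0,0.03],[0,0,0.03],[0,0,0.03],[0,0,0.03],[0,0,0.03]]' --gripper '[-1,-1,-1,-1,-1,-1,-1]' --force 30

```text
time_s: 3.2
eef_pos: [502.6, -45.7, 85.4]
ee_rot: [0.001, 0.319, 0.948, 0.0]
force: [-0.4, -0.2, -0.5]
grip_width: 1.002
grip_force: 0.0
```

play_rows --translation '[[0,0,0],[0,0,0],[0,0,0],[0,0,0],[0,0,0],[0,0,0],[0,0,0],[0,0,0]]' --rotation '[[0,0,0],[0,0,0],[0,0,0],[0,0,0],[0,0,0],[0,0,0],[0,0,0],[0,0,0]]' --gripper '[0,0.4,1,1,1,1,1,1]' --force 30

```text
time_s: 4.2
eef_pos: [501.9, -45.7, 84.4]
ee_rot: [-0.0, 0.319, 0.948, -0.0]
force: [-2.8, -1.4, 5.6]
grip_width: 0.158
grip_force: 34.7
```

```bash
cat > st.py <<'E'
from w import *
s,M=state()
print(s['time_s'],s['eef_pos'].round(2),'yaw',np.arctan2(M[1,1],M[0,1]).round(4),'F',s['force'].round(2),'T',s['wrist_torque'].round(3),'tau6',s['tau'][5].round(3),s['grip_width'],s['grip_force'])
E
python3 st.py
```

```text
4.2 [501.92 -45.67  84.41] yaw 0.922 F [-2.8  -1.36  5.59] T [-0.253  0.518 -0.006] tau6 -0.068 0.15812157825103282 34.74186301231384
```

play_rows --translation '[[0,0,0],[0,0,0],[0,0,0],[0,0,0],[0,0,0],[0,0,0],[0,0,0],[0,0,0]]' --rotation '[[0,0,0],[0,0,0],[0,0,0.06],[0,0,0.12],[0,0,0.18],[0,0,0.24],[0,0,0.3],[0,0,0.3]]' --gripper '[1,1,1,1,1,1,1,1]' --force 100

```text
time_s: 5.2
eef_pos: [502.3, -45.4, 84.6]
ee_rot: [0.0, 0.457, 0.889, 0.0]
force: [-1.3, 1.0, 5.0]
grip_width: 0.139
grip_force: 98.5
```

```bash
python3 st.py
```

```text
5.2 [502.26 -45.37  84.61] yaw 0.6216 F [-1.3   0.98  4.99] T [0.18  0.333 0.105] tau6 0.309 0.13880771087495214 98.4755802154541
```

play_rows --translation '[[0,0,0],[0,0,0],[0,0,0],[0,0,0],[0,0,0],[0,0,0],[0,0,0]]' --rotation '[[0,0,0.06],[0,0,0.12],[0,0,0.18],[0,0,0.24],[0,0,0.3],[0,0,0.35],[0,0,0.35]]' --gripper '[1,1,1,1,1,1,1]' --force 80

```text
time_s: 6.08
eef_pos: [502.7, -45.3, 84.6]
ee_rot: [0.001, 0.605, 0.796, 0.001]
force: [1.6, 2.0, 4.7]
grip_width: 0.14
grip_force: 98.4
```

```bash
python3 st.py
```

```text
6.075 [502.66 -45.27  84.65] yaw 0.2722 F [1.64 2.03 4.74] T [ 0.57  -0.385 -0.15 ] tau6 0.115 0.1401218475332482 98.37907075881958
```

play_rows --translation '[[0,0,0],[0,0,0],[0,0,0],[0,0,0],[0,0,0],[0,0,0]]' --rotation '[[0,0,0.04],[0,0,0.08],[0,0,0.12],[0,0,0.16],[0,0,0.2],[0,0,0.2]]' --gripper '[1,1,1,1,1,1]'

```text
time_s: 6.82
eef_pos: [502.9, -45.2, 84.6]
ee_rot: [0.001, 0.681, 0.732, 0.001]
force: [3.0, 3.0, 3.5]
grip_width: 0.139
grip_force: 98.2
```

```bash
python3 st.py
```

```text
6.825 [502.91 -45.25  84.63] yaw 0.0724 F [3.02 3.02 3.48] T [ 0.632 -0.64  -0.111] tau6 0.027 0.13869250210579123 98.23731064796448
```

play_rows --translation '[[0,0,0],[0,0,0],[0,0,0],[0,0,0],[0,0,0]]' --rotation '[[0,0,0.016],[0,0,0.032],[0,0,0.048],[0,0,0.064],[0,0,0.08]]' --gripper '[1,1,1,1,1]'

```text
time_s: 7.45
eef_pos: [503.0, -45.2, 84.7]
ee_rot: [0.001, 0.71, 0.705, 0.001]
force: [5.0, 3.8, 2.9]
grip_width: 0.139
grip_force: 98.2
```

```bash
python3 st.py
```

```text
7.45 [503.01 -45.25  84.66] yaw -0.0072 F [5.   3.75 2.94] T [ 0.667 -0.801  0.15 ] tau6 -0.022 0.1394467760710318 98.15604329109192
```

play_rows --translation '[[0,0,0],[0,0,0],[0,0,0],[0,0,0],[0,0,0]]' --rotation '[[0,0,0.016],[0,0,0.032],[0,0,0.048],[0,0,0.064],[0,0,0.08]]' --gripper '[1,1,1,1,1]'

```text
time_s: 8.07
eef_pos: [503.1, -45.2, 84.6]
ee_rot: [0.001, 0.737, 0.676, 0.001]
force: [5.0, 3.5, 2.1]
grip_width: 0.141
grip_force: 98.1
```

```bash
python3 st.py
```

```text
8.075 [503.09 -45.24  84.62] yaw -0.0872 F [5.02 3.54 2.11] T [ 0.624 -0.877  0.139] tau6 -0.021 0.14125745422692193 98.08746457099915
```

play_rows --translation '[[0,0,0],[0,0,0],[0,0,0],[0,0,0],[0,0,0]]' --rotation '[[0,0,0.016],[0,0,0.032],[0,0,0.048],[0,0,0.064],[0,0,0.08]]' --gripper '[1,1,1,1,1]'

```text
time_s: 8.7
eef_pos: [503.2, -45.3, 84.7]
ee_rot: [0.001, 0.764, 0.646, 0.001]
force: [6.3, 3.8, 2.8]
grip_width: 0.144
grip_force: 98.0
```

```bash
python3 st.py
```

```text
8.7 [503.22 -45.29  84.67] yaw -0.1674 F [6.26 3.8  2.8 ] T [ 0.639 -0.987  0.176] tau6 -0.021 0.14431764256643853 98.02026629447937
```

play_rows --translation '[[0,0,0],[0,0,0],[0,0,0],[0,0,0]]' --rotation '[[0,0,0.0125],[0,0,0.025],[0,0,0.0375],[0,0,0.05]]' --gripper '[1,1,1,1]'

```text
time_s: 9.2
eef_pos: [503.3, -45.3, 84.7]
ee_rot: [0.001, 0.78, 0.626, 0.002]
force: [5.7, 3.7, 2.9]
grip_width: 0.138
grip_force: 98.0
```

```bash
python3 st.py
```

```text
9.2 [503.3  -45.31  84.67] yaw -0.2172 F [5.67 3.74 2.88] T [ 0.664 -1.056  0.143] tau6 0.016 0.1381556055476557 97.97899961471558
```

Still turning freely.

play_rows --translation '[[0,0,0],[0,0,0],[0,0,0],[0,0,0],[0,0,0]]' --rotation '[[0,0,0.016],[0,0,0.032],[0,0,0.048],[0,0,0.064],[0,0,0.08]]' --gripper '[1,1,1,1,1]'

```text
time_s: 9.82
eef_pos: [503.4, -45.3, 84.7]
ee_rot: [0.001, 0.804, 0.595, 0.002]
force: [6.4, 4.4, 2.7]
grip_width: 0.14
grip_force: 97.9
```

```bash
python3 st.py
```

```text
9.825 [503.4  -45.32  84.68] yaw -0.2973 F [6.43 4.43 2.71] T [ 0.636 -1.163  0.113] tau6 -0.021 0.13970521287230583 97.91089653968811
```

play_rows --translation '[[0,0,0],[0,0,0],[0,0,0],[0,0,0],[0,0,0]]' --rotation '[[0,0,0.016],[0,0,0.032],[0,0,0.048],[0,0,0.064],[0,0,0.08]]' --gripper '[1,1,1,1,1]'

```text
time_s: 10.45
eef_pos: [503.5, -45.4, 84.7]
ee_rot: [0.001, 0.827, 0.562, 0.002]
force: [6.6, 3.6, 1.5]
grip_width: 0.142
grip_force: 97.8
```

```bash
python3 st.py
```

```text
10.45 [503.49 -45.37  84.69] yaw -0.3774 F [6.57 3.62 1.47] T [ 0.648 -1.243  0.148] tau6 -0.02 0.1421886568990369 97.84401297569275
```

play_rows --translation '[[0,0,0],[0,0,0],[0,0,0],[0,0,0],[0,0,0]]' --rotation '[[0,0,0.016],[0,0,0.032],[0,0,0.048],[0,0,0.064],[0,0,0.08]]' --gripper '[1,1,1,1,1]'

```text
time_s: 11.08
eef_pos: [503.6, -45.4, 84.7]
ee_rot: [0.001, 0.849, 0.528, 0.002]
force: [8.0, 3.5, 0.3]
grip_width: 0.14
grip_force: 97.8
```

```bash
python3 st.py
```

```text
11.075 [503.58 -45.42  84.69] yaw -0.4573 F [8.   3.46 0.33] T [ 0.566 -1.387  0.157] tau6 -0.02 0.14027785445642763 97.77784824371338
```

play_rows --translation '[[0,0,0],[0,0,0],[0,0,0],[0,0,0],[0,0,0]]' --rotation '[[0,0,0.016],[0,0,0.032],[0,0,0.048],[0,0,0.064],[0,0,0.08]]' --gripper '[1,1,1,1,1]'

```text
time_s: 11.7
eef_pos: [503.7, -45.5, 84.7]
ee_rot: [0.001, 0.869, 0.494, 0.002]
force: [7.8, 3.0, 0.6]
grip_width: 0.14
grip_force: 97.7
```

```bash
python3 st.py
```

```text
11.7 [503.69 -45.47  84.7 ] yaw -0.5374 F [7.77 3.03 0.57] T [ 0.527 -1.404  0.102] tau6 -0.02 0.14045340551726743 97.7134358882904
```

play_rows --translation '[[0,0,0],[0,0,0],[0,0,0],[0,0,0],[0,0,0]]' --rotation '[[0,0,0.016],[0,0,0.032],[0,0,0.048],[0,0,0.064],[0,0,0.08]]' --gripper '[1,1,1,1,1]'

```text
time_s: 12.32
eef_pos: [503.8, -45.5, 84.7]
ee_rot: [0.001, 0.889, 0.459, 0.002]
force: [9.0, 2.9, -0.4]
grip_width: 0.139
grip_force: 97.7
```

```bash
python3 st.py
```

```text
12.325 [503.77 -45.53  84.7 ] yaw -0.6174 F [ 8.97  2.89 -0.35] T [ 0.451 -1.531  0.108] tau6 -0.02 0.13942995819723075 97.65057921409607
```

play_rows --translation '[[0,0,0],[0,0,0],[0,0,0],[0,0,0],[0,0,0]]' --rotation '[[0,0,0.016],[0,0,0.032],[0,0,0.048],[0,0,0.064],[0,0,0.08]]' --gripper '[1,1,1,1,1]'

```text
time_s: 12.95
eef_pos: [503.9, -45.6, 84.7]
ee_rot: [0.001, 0.906, 0.423, 0.002]
force: [9.2, 1.9, -1.0]
grip_width: 0.142
grip_force: 97.6
```

```bash
python3 st.py
```

```text
12.95 [503.87 -45.58  84.72] yaw -0.6974 F [ 9.24  1.95 -0.99] T [ 0.424 -1.614  0.175] tau6 -0.015 0.14239814370520876 97.59312987327576
```

play_rows --translation '[[0,0,0],[0,0,0],[0,0,0]]' --rotation '[[0,0,0.016],[0,0,0.032],[0,0,0.045]]' --gripper '[1,1,1]'

```text
time_s: 13.32
eef_pos: [503.9, -45.6, 84.7]
ee_rot: [0.001, 0.915, 0.403, 0.002]
force: [9.3, 2.1, -0.9]
grip_width: 0.145
grip_force: 97.6
```

```bash
python3 st.py
```

```text
13.325 [503.87 -45.63  84.69] yaw -0.7422 F [ 9.28  2.1  -0.87] T [ 0.432 -1.591  0.265] tau6 0.106 0.14466387449479712 97.59399175643921
```

Torque is climbing, so the knob has met the washer. One small step more.

play_rows --translation '[[0,0,0],[0,0,0]]' --rotation '[[0,0,0.01],[0,0,0.02]]' --gripper '[1,1]'

```text
time_s: 13.58
eef_pos: [503.9, -45.6, 84.7]
ee_rot: [0.001, 0.919, 0.393, 0.002]
force: [9.9, 2.1, -1.0]
grip_width: 0.142
grip_force: 97.6
```

```bash
python3 st.py
```

```text
13.575 [503.9  -45.64  84.71] yaw -0.762 F [ 9.94  2.08 -0.96] T [ 0.474 -1.535  0.265] tau6 0.164 0.1417285754836748 97.59247183799744
```

play_rows --translation '[[0,0,0],[0,0,0]]' --rotation '[[0,0,0.006],[0,0,0.012]]' --gripper '[1,1]'

```text
time_s: 13.82
eef_pos: [503.9, -45.7, 84.7]
ee_rot: [0.001, 0.922, 0.388, 0.002]
force: [9.7, 1.5, -0.5]
grip_width: 0.137
grip_force: 97.6
```

```bash
python3 st.py
```

```text
13.825 [503.91 -45.67  84.71] yaw -0.7738 F [ 9.7   1.53 -0.54] T [ 0.455 -1.572  0.259] tau6 0.23 0.136985020184927 97.59190320968628
```

play_rows --translation '[[0,0,0],[0,0,0]]' --rotation '[[0,0,0],[0,0,0]]' --gripper '[1,1]'

```text
time_s: 14.08
eef_pos: [503.9, -45.7, 84.7]
ee_rot: [0.001, 0.922, 0.388, 0.002]
force: [9.3, 1.3, -1.4]
grip_width: 0.142
grip_force: 97.6
```

```bash
python3 st.py
```

```text
14.075 [503.89 -45.66  84.7 ] yaw -0.7738 F [ 9.31  1.32 -1.36] T [ 0.463 -1.617  0.239] tau6 0.223 0.14168665555316318 97.6079785823822
```

```bash
cat > avg.py <<'E'
from w import *
L=[]
for i in range(12):
    vision.capture('wrist');s=ctrl.sense();L.append([s['wrist_torque'][2],s['tau'][5]])
L=np.array(L);print(L[:,0].round(3),L.mean(0),L.std(0),s['time_s'])
E
python3 avg.py
```

```text
[0.189 0.206 0.248 0.272 0.261 0.23  0.203 0.24  0.281 0.216 0.255 0.214] [0.23469228 0.2235486 ] [2.82417398e-02 2.88077338e-05] 14.675
```

play_rows --translation '[[0,0,0],[0,0,0]]' --rotation '[[0,0,0.005],[0,0,0.01]]' --gripper '[1,1]'

```text
time_s: 14.92
eef_pos: [503.9, -45.7, 84.7]
ee_rot: [0.001, 0.924, 0.383, 0.002]
force: [8.6, 2.2, -1.0]
grip_width: 0.142
grip_force: 97.6
```

```bash
python3 st.py; python3 avg.py
```

```text
14.925 [503.88 -45.66  84.7 ] yaw -0.7837 F [ 8.65  2.22 -1.03] T [ 0.451 -1.562  0.345] tau6 0.261 0.14201181016968648 97.5912594795227
[0.281 0.228 0.247 0.276 0.286 0.256 0.232 0.323 0.261 0.247 0.248 0.238] [0.26026342 0.25395565] [0.02608699 0.01375832] 15.525
```

play_rows --translation '[[0,0,0],[0,0,0]]' --rotation '[[0,0,0.005],[0,0,0.01]]' --gripper '[1,1]'

```text
time_s: 15.78
eef_pos: [503.9, -45.7, 84.7]
ee_rot: [0.001, 0.925, 0.379, 0.002]
force: [9.6, 1.6, 0.1]
grip_width: 0.142
grip_force: 97.6
```

```bash
python3 st.py; python3 avg.py
```

```text
15.775 [503.93 -45.68  84.73] yaw -0.7936 F [9.57 1.64 0.14] T [ 0.479 -1.648  0.344] tau6 0.283 0.14170130303450523 97.59325504302979
[0.313 0.236 0.211 0.227 0.322 0.268 0.257 0.294 0.262 0.289 0.261 0.235] [0.26458537 0.2765905 ] [0.03318914 0.01364569] 16.375
```

play_rows --translation '[[0,0,0],[0,0,0],[0,0,0],[0,0,0],[0,0,0],[0,0,0],[0,0,0]]' --rotation '[[0,0,0],[0,0,0],[0,0,0],[0,0,0],[0,0,0],[0,0,0],[0,0,0]]' --gripper '[0.5,0.3,0,-0.5,-1,-1,-1]'

```text
time_s: 17.25
eef_pos: [501.9, -45.6, 84.3]
ee_rot: [-0.0, 0.926, 0.378, -0.0]
force: [0.3, -0.8, -1.0]
grip_width: 1.001
grip_force: 0.0
```

play_rows --translation '[[0,0,-0.02],[0,0,-0.05],[0,0,-0.09],[0,0,-0.127],[0,0,-0.127],[0,0,-0.127]]' --rotation '[[0,0,0],[0,0,0],[0,0,0],[0,0,0],[0,0,0],[0,0,0]]' --gripper '[-1,-1,-1,-1,-1,-1]'

```text
time_s: 18.0
eef_pos: [501.6, -45.5, 210.5]
ee_rot: [-0.0, 0.926, 0.378, -0.0]
force: [0.8, 0.5, 0.1]
grip_width: 1.0
grip_force: 0.0
```

```bash
python3 - <<'E'
from w import *
import pickle
s,M=state();w=snap('wrist','pics/w2.png');pickle.dump((s,M,w),open('w2.pkl','wb'))
print(s['time_s'],s['eef_pos'],s['force'],s['wrist_torque'])
cv2.imwrite('pics/wc2.png',cv2.resize(w['pixels'][130:280,200:360],None,fx=4,fy=4,interpolation=cv2.INTER_CUBIC)[:,:,::-1])
E
```

```text
18.0 [501.57736676 -45.46336315 210.46442328] [0.76903612 0.47077529 0.05659214] [ 0.00137351 -0.00482424 -0.01401028]
```

View pics/wc2.png

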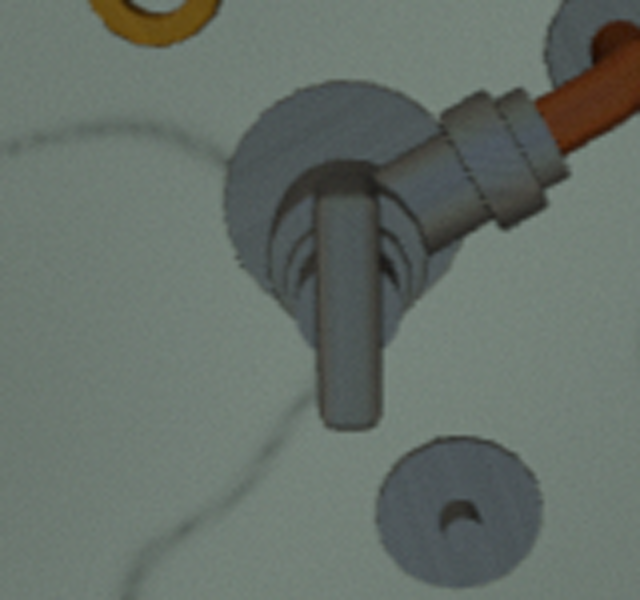

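The bar has turned with the tool and sprung back only about 0.02 rad, which fits a peak washer torque of about 0.2 N m. The nut and plug are undisturbed and the gripper is clear of everything, so I'm handing in.

```bash
python3 -c "
from rig import ctrl
print(ctrl.finish_job())"
```

```text
the job is handed in; nothing more can be done
None
```

I broke the knob loose, turned it about 1.7 rad clockwise until it came up snug on the washer (roughly 0.2 N m above free turning, my estimate), then let go and handed the job in at about 18 s; the valve, nut and plug looked undisturbed in the last wrist picture, and no verdict was returned.

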